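Load specimen pots for a vacuum leak test

TASK

Get the specimen pots ready for their leak test: stand each full-height pot upright in a ring of the test block, one to a ring, and put every short pot in the grey discard tray. Once all the full-height pots are standing in their rings, work the hand pump's lever for exactly three full strokes, pressing it right down to its stop and letting it come all the way up each time. Leave the bottle, jar and bowl where they are.

Things in the scene. Friction and masses are not known exactly. Their poses are not given: they have to be found in the camera images.
- tray_in (a point): Centre of the inner floor of the grey open discard tray, fixed, 4 mm above the bench. The tray is 100 x 160 mm outside (its own x and y), 28 mm high, walls 4 mm.
- pump_pad (a point): Top centre of the black pad (36 x 34 mm) on the lever of the fixed hand pump, moving with it. Axes at rest: x from the pad along the pump to its pivot (107 mm ahead, 34 mm below), z up. Pad top 94 mm above the bench at rest, 37 mm fully down, moving 3 mm in x. A gauge plate 140 mm high stands over the pivot: press from above, closed fingers, gripper's wide side across the lever.
- pump_lever (a joint): Angle of the pump lever: 0 up at rest (it springs back within about 1 s when released), 0.53 fully down against its stop. About 4 N on the pad to start it, 11 N to hold it down, a newton or two more while moving. A stroke counts only from about 0.47 up (right down to the stop) and is over when the lever has come back up.
- pump_gauge (a joint): Ratchet gauge of the pump, a wheel with black pointers on both sides of a white plate: 0 at the start; one, two and three full strokes bring it to about 0.5, 0.95 and 1.4 rad (the marks on the plate) and a fourth to 1.85. It does not go back.
- ring0 (a point): Centre of the floor inside ring 0 of the fixed vacuum test block (steel plate 90 x 340 x 6 mm with five black ring collars in a row along the block's y, 65 mm apart; this one at y = -130 mm). Rings: inner diameter 43 mm, outer 51 mm, 16 mm high above this floor, which is 6 mm above the bench. Axes as the block's: x across the row, y along it.
- ring1 (a point): Centre of the floor inside ring 1 of the fixed vacuum test block (steel plate 90 x 340 x 6 mm with five black ring collars in a row along the block's y, 65 mm apart; this one at y = -65 mm). Rings: inner diameter 43 mm, outer 51 mm, 16 mm high above this floor, which is 6 mm above the bench. Axes as the block's: x across the row, y along it.
- ring2 (a point): Centre of the floor inside ring 2 of the fixed vacuum test block (steel plate 90 x 340 x 6 mm with five black ring collars in a row along the block's y, 65 mm apart; this one at y = 0 mm). Rings: inner diameter 43 mm, outer 51 mm, 16 mm high above this floor, which is 6 mm above the bench. Axes as the block's: x across the row, y along it.
- ring3 (a point): Centre of the floor inside ring 3 of the fixed vacuum test block (steel plate 90 x 340 x 6 mm with five black ring collars in a row along the block's y, 65 mm apart; this one at y = 65 mm). Rings: inner diameter 43 mm, outer 51 mm, 16 mm high above this floor, which is 6 mm above the bench. Axes as the block's: x across the row, y along it.
- ring4 (a point): Centre of the floor inside ring 4 of the fixed vacuum test block (steel plate 90 x 340 x 6 mm with five black ring collars in a row along the block's y, 65 mm apart; this one at y = 130 mm). Rings: inner diameter 43 mm, outer 51 mm, 16 mm high above this floor, which is 6 mm above the bench. Axes as the block's: x across the row, y along it.
- pot_a: Full-height specimen pot, white with a grey screw lid, upright cylinder 38 mm in diameter and 66 mm high; origin at the centre of its underside, z up its axis. Mass 60 to 130 g, bottom-heavy. May be absent.
- pot_b: Full-height specimen pot, white with a grey screw lid, upright cylinder 38 mm in diameter and 66 mm high; origin at the centre of its underside, z up its axis. Mass 60 to 130 g, bottom-heavy. May be absent.
- pot_c: Full-height specimen pot, white with a grey screw lid, upright cylinder 38 mm in diameter and 66 mm high; origin at the centre of its underside, z up its axis. Mass 60 to 130 g, bottom-heavy. May be absent.
- pot_d: Full-height specimen pot, white with a grey screw lid, upright cylinder 38 mm in diameter and 66 mm high; origin at the centre of its underside, z up its axis. Mass 60 to 130 g, bottom-heavy. May be absent.
- pot_e: Full-height specimen pot, white with a grey screw lid, upright cylinder 38 mm in diameter and 66 mm high; origin at the centre of its underside, z up its axis. Mass 60 to 130 g, bottom-heavy. May be absent.
- short_a: Short specimen pot of the wrong size, same white body, grey lid and 38 mm diameter but only 44 mm high; origin at the centre of its underside, z up its axis. Mass 45 to 90 g. May be absent.
- short_b: Short specimen pot of the wrong size, same white body, grey lid and 38 mm diameter but only 44 mm high; origin at the centre of its underside, z up its axis. Mass 45 to 90 g. May be absent.
- bottle: Bystander: white plastic bottle, 56 mm in diameter, 140 mm high; origin at its underside.
- jar: Bystander: amber jar, 70 mm in diameter, 80 mm high; origin at its underside.
- dish: Bystander: steel bowl, 90 mm in diameter, 50 mm high; origin at its underside.

How it is judged:
On the way, in this order (a step that is already met when the one before it is completed fails the run):
1. every full-height pot stands in a ring of the test block (((horizontal distance between pot_a and ring0 below 0.007 m and z of pot_a in the frame of ring0 below 0.006 m) or (horizontal distance between pot_a and ring1 below 0.007 m and z of pot_a in the frame of ring1 below 0.006 m) or (horizontal distance between pot_a and ring2 below 0.007 m and z of pot_a in the frame of ring2 below 0.006 m) or (horizontal distance between pot_a and ring3 below 0.007 m and z of pot_a in the frame of ring3 below 0.006 m) or (horizontal distance between pot_a and ring4 below 0.007 m and z of pot_a in the frame of ring4 below 0.006 m)) and angle between each of pot_a, pot_b, pot_c, pot_d, pot_e's own z axis and vertical below 0.12 rad and ((horizontal distance between pot_b and ring0 below 0.007 m and z of pot_b in the frame of ring0 below 0.006 m) or (horizontal distance between pot_b and ring1 below 0.007 m and z of pot_b in the frame of ring1 below 0.006 m) or (horizontal distance between pot_b and ring2 below 0.007 m and z of pot_b in the frame of ring2 below 0.006 m) or (horizontal distance between pot_b and ring3 below 0.007 m and z of pot_b in the frame of ring3 below 0.006 m) or (horizontal distance between pot_b and ring4 below 0.007 m and z of pot_b in the frame of ring4 below 0.006 m)) and ((horizontal distance between pot_c and ring0 below 0.007 m and z of pot_c in the frame of ring0 below 0.006 m) or (horizontal distance between pot_c and ring1 below 0.007 m and z of pot_c in the frame of ring1 below 0.006 m) or (horizontal distance between pot_c and ring2 below 0.007 m and z of pot_c in the frame of ring2 below 0.006 m) or (horizontal distance between pot_c and ring3 below 0.007 m and z of pot_c in the frame of ring3 below 0.006 m) or (horizontal distance between pot_c and ring4 below 0.007 m and z of pot_c in the frame of ring4 below 0.006 m)) and ((horizontal distance between pot_d and ring0 below 0.007 m and z of pot_d in the frame of ring0 below 0.006 m) or (horizontal distance between pot_d and ring1 below 0.007 m and z of pot_d in the frame of ring1 below 0.006 m) or (horizontal distance between pot_d and ring2 below 0.007 m and z of pot_d in the frame of ring2 below 0.006 m) or (horizontal distance between pot_d and ring3 below 0.007 m and z of pot_d in the frame of ring3 below 0.006 m) or (horizontal distance between pot_d and ring4 below 0.007 m and z of pot_d in the frame of ring4 below 0.006 m)) and ((horizontal distance between pot_e and ring0 below 0.007 m and z of pot_e in the frame of ring0 below 0.006 m) or (horizontal distance between pot_e and ring1 below 0.007 m and z of pot_e in the frame of ring1 below 0.006 m) or (horizontal distance between pot_e and ring2 below 0.007 m and z of pot_e in the frame of ring2 below 0.006 m) or (horizontal distance between pot_e and ring3 below 0.007 m and z of pot_e in the frame of ring3 below 0.006 m) or (horizontal distance between pot_e and ring4 below 0.007 m and z of pot_e in the frame of ring4 below 0.006 m))), for 0.2 s.
2. first stroke: the lever goes right down (over 0.46 rad) (value of joint pump_lever above 0.46 rad), for 0.05 s.
3. first stroke: the lever comes back up (under 0.06 rad) (value of joint pump_lever below 0.06 rad), for 0.1 s.
4. second stroke: the lever goes right down (over 0.46 rad) (value of joint pump_lever above 0.46 rad), for 0.05 s.
5. second stroke: the lever comes back up (under 0.06 rad) (value of joint pump_lever below 0.06 rad), for 0.1 s.
6. third stroke: the lever goes right down (over 0.46 rad) (value of joint pump_lever above 0.46 rad), for 0.05 s.
7. third stroke: the lever comes back up (under 0.06 rad) (value of joint pump_lever below 0.06 rad), for 0.1 s.
At the end, for the whole second after the job is handed in: Every tall pot stands in a ring (within 7 mm of its centre and 6 mm of its floor, tilt under 0.12 rad); every short pot is down in the tray; all at rest; lever up (under 0.06 rad); gauge at three strokes (1.2 to 1.55 rad) (all of step 1 and x of short_a in the frame of tray_in between -0.05 and 0.05 m and y of short_a in the frame of tray_in between -0.08 and 0.08 m and z of short_a in the frame of tray_in between -0.006 and 0.024 m and x of short_b in the frame of tray_in between -0.05 and 0.05 m and y of short_b in the frame of tray_in between -0.08 and 0.08 m and z of short_b in the frame of tray_in between -0.006 and 0.024 m and linear speed of each of pot_a, pot_b, pot_c, pot_d, pot_e, short_a, short_b below 0.02 m/s and value of joint pump_lever below 0.06 rad and value of joint pump_gauge between 1.2 and 1.55 rad); the robot touches nothing.
It fails at once if the bottle is moved by more than 30 mm (distance of bottle from where it was at the start of the episode above 0.03 m).
It fails at once if the jar is moved by more than 30 mm (distance of jar from where it was at the start of the episode above 0.03 m).
It fails at once if the dish is moved by more than 30 mm (distance of dish from where it was at the start of the episode above 0.03 m).
Of pot_a, pot_b, pot_c, pot_d, pot_e only 3 to 5 are there at a start; the rules pass over those that are not, and their reading is None.
Of short_a, short_b only 1 to 2 are there at a start; the rules pass over those that are not, and their reading is None.
At some moment in a run one of pot_a, pot_b, pot_c, pot_d, pot_e, short_a, short_b may be knocked a few centimetres aside while the robot is not near it.
It also fails if it takes over 210 s, if anything falls off the work surface, if the arm or the gripper's body presses on something with over 40 N, if the wrist force passes 120 N, or if a joint passes its speed limit or range.

ROBOT

A 6-joint arm with a two-finger parallel gripper is mounted at the origin on the work surface. World frame = base frame: x ahead of the robot, y to its left, z up, the work surface at z = 0. Lengths are in m, angles in rad, forces in N, time in s.
With the tool pointing down it reaches from about 0.35 to 0.85 m from the base axis. Payload 8.1 kg.
Tool frame: the origin (TCP) lies midway between the tips of the shut fingers; the grasp point (between the pads) lies 19 mm behind it; z points along the fingers, y is the direction in which the jaws open and shut (so a half turn about z gives the same grasp; the last joint's range is limited). The gripper opens to 85 mm and grips with 20 to 120 N. Pads are 22 mm wide; open, the fingers measure 114 mm over their backs; the gripper's body (76 mm by 85 mm) begins 54 mm behind the grasp point. The pads swing forward as they close: fully open they stand 13 mm farther back than shut.
Start: joints at [-1.301, 0.13, 1.488, -0, 1.523, -0.085], TCP at [0.208, -0.563, 0.231] pointing down, gripper open.
Joint ranges: [-2.96, 2.96], [-0.89, 2.26], [0.02, 2.5], [-1.34, 4.48], [0, 2.73], [-2.66, 2.66]. Speed limits (rad/s): [2.39, 2.39, 2.79, 3.14, 3.14, 3.14].

INTERFACE

Orientations are given as a unit quaternion [w, x, y, z].
In Python, from bench import ctrl gives the robot as it stands. The module is installed in compiled form; this text tells all that it offers.
- The arm moves only by the tool arm_command, never from a script. Its arguments are lists of equal length, an entry for each row: "rot": the turn, a rotation vector about the tool's x, y, z in units of 10 degrees (1.0 is 10 degrees), a list of three; "xyz": the shift along the tool's x, y, z in units of 0.3 m (1.0 is 0.3 m), a list of three; "grip": the closure, from 0 (fully open) to 1 (shut). A call has 1 to 20 rows; each row shifts and turns the commanded pose from where the row before left it, along the tool's axes as they then stand; what a row does not reach is not made up. A row lasts 1/8 s, in which the tool goes at most 62.5 mm and 10.7 degrees, less where a joint would pass 70% of its speed; a pose out of reach is approached as far as the arm can. A call with a number of a shift or a turn outside -1 to 1 is refused whole. A call with a gripper value outside its range is refused whole. The fingers move at their own pace and stop on an object; "grip_force" is the grip in N (left out, the last holds). Time passes only in rows, so rows that do not move let the fingers close. It gives the time, the measured TCP pose, the force and the opening at its end, in the units of the state.
- ctrl.observe(): the state, without advancing time (a new reading comes with each control period).
- ctrl.snapshot(name): name is "scene" or "top" or "wrist"; returns a dict with "frame" (400x640x3 uint8, red, green, blue), "depth" (400x640 float32, m along the optical axis (not along the pixel's ray), 0 where there is no reading), "vfov" (degrees; the focal length in pixels is half the picture's height over the tangent of half this angle, whatever the lens; pixels are square), "cx", "cy" (the principal point, pixels), "k1" (the pictures are not rectified: a ray, as slopes to the right and down, at radius r is drawn at 1 + k1 r^2 times it, then the intrinsics apply), "camera_from_world" (4x4, takes a point from world to camera coordinates). Camera axes: x right, y down, z forward; pixel columns grow to the right and rows downward; lengths in m; the calibration is good to about 2 mm. A picture is of the moment at which its call begins.
- ctrl.sign_off(): hands the job in, once; it reports no verdict.
The state is a dict: "clock": time; "qpos": joint angles; "qvel": joint speeds; "effort": joint torques, N m; "tool_pos": TCP position; "ee_rot": TCP orientation; "ft_force": force on the tool from outside, world axes, zero at the start; "wrist_torque": the same for the moment, N m; "opening": finger opening in m.
Only numpy, scipy, OpenCV 4.12 (cv2) and the standard library are available. Lean on these libraries where they do the work, as an engineer would, in place of code of your own. Each camera call takes 0.05 s, during which the arm holds its last target. There are 200 camera calls.

## Working session

There is one attempt and no reset: what is moved stays moved. The work goes in short steps, Python scripts to look and compute and a tool call to move; the robot and the scene stay as the last step left them, time stands still between calls to the robot, and variables do not carry over. Pictures are saved under pics/ and viewed, about 12 in all and at most 16, crops included, and the job is handed in when it is done.

Besides the shell and the picture viewer there is one more tool, called after "Emit:" as name(argument=value, ...) on one line, values as JSON. arm_command: Moves the arm, as the interface text tells. Shifts and turns lie within -1 to 1; 1 stands for 0.3 m of shift or 10 degrees of turn. Its arguments: {"type":"object","properties":{"rot":{"type":"array"},"xyz":{"type":"array"},"grip":{"type":"array"},"grip_force":{"type":"number"}},"required":["rot","xyz","grip"]}

```bash
mkdir -p pics; cat > h.py <<'E'
import numpy as np, cv2
from bench import ctrl
def snap(n,save=None):
    s=ctrl.snapshot(n)
    if save: cv2.imwrite('pics/'+save,cv2.cvtColor(s['frame'],cv2.COLOR_RGB2BGR))
    return s
def cloud(s):
    h,w=s['depth'].shape; f=h/2/np.tan(np.radians(s['vfov'])/2)
    u,v=np.meshgrid(np.arange(w),np.arange(h))
    p=np.stack([(u-s['cx'])/f,(v-s['cy'])/f],-1).astype(float)
    q=p.copy()
    for _ in range(8): q=p/(1+s['k1']*(q**2).sum(-1,keepdims=True))
    c=np.concatenate([q,np.ones((h,w,1))],-1)*s['depth'][...,None]
    M=np.linalg.inv(s['camera_from_world']); P=c@M[:3,:3].T+M[:3,3]
    P[s['depth']==0]=np.nan
    return P
E
python3 - <<'E'
from h import *
for n in('top','scene'):
    s=snap(n,n+'0.png'); P=cloud(s); np.save(n+'0.npy',P)
    print(n,s['vfov'],s['k1'],np.linalg.inv(s['camera_from_world'])[:3,3].round(3))
print(ctrl.observe())
E
```

```text
top 52.04615793574069 -0.04048340996403749 [0.502 0.024 1.406]
scene 44.09809712206731 -0.1526455106217138 [ 1.241 -0.589  0.951]
{'clock': 0.1, 'qpos': array([-1.30141623e+00,  1.31100774e-01,  1.48917796e+00, -6.94978361e-06,
        1.52298324e+00, -8.54063641e-02]), 'qvel': array([-0.00118074, -0.00132706, -0.00091276,  0.00159205,  0.00067295,
       -0.00241855]), 'effort': array([ 1.50933389e-03, -5.70952463e+01, -5.01942551e+01, -1.20772775e-04,
        8.18010187e-03,  3.76033847e-05]), 'tool_pos': array([ 0.20831757, -0.56215059,  0.23033612]), 'ee_rot': array([-8.30811416e-04,  9.84306666e-01,  1.76464419e-01, -8.01255426e-05]), 'ft_force': array([ 1.169408  , -1.26005432, -0.11102837]), 'wrist_torque': array([-0.00956015, -0.03151868,  0.02410984]), 'opening': 0.085380604695659}
```

View pics/top0.png

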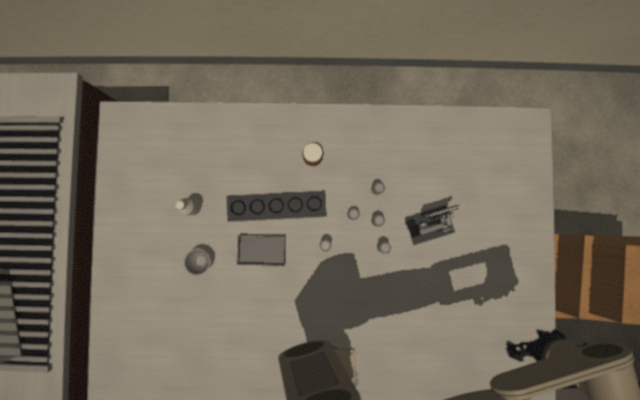

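View pics/scene0.png

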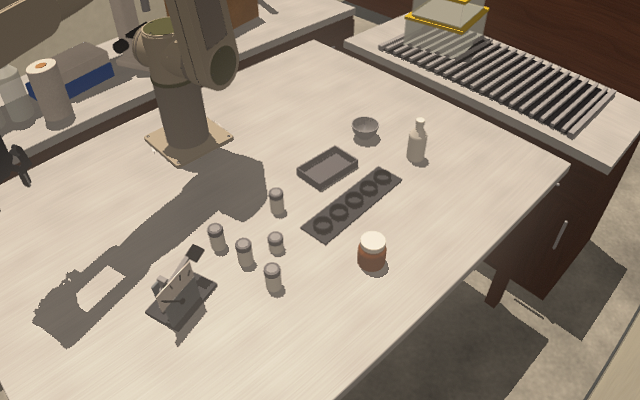

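The top view shows five pots at about (326,243), (353,212), (378,187), (378,218) and (384,245). The block runs (228–326, ~205), the tray is at (262,249), and the pump at (432,220). The jar (312,153), bottle (185,205) and bowl (198,259) are well clear.

```bash
python3 - <<'E'
from h import *
P=np.load('top0.npy'); S=np.load('scene0.npy')
# bench z check
print('bench z',P[300,200],S[330,330])
for nm,A,roi in(('top',P,(slice(130,290),slice(160,480))),('scene',S,(slice(100,350),slice(100,470)))):
    m=np.zeros(A.shape[:2],np.uint8); sub=A[roi]; m[roi]=((sub[...,2]>.02)&(sub[...,2]<.2))
    n,l,st,c=cv2.connectedComponentsWithStats(m)
    for i in range(1,n):
        if st[i,4]<15: continue
        q=A[l==i]; z=np.nanmax(q[:,2]); zt=np.nanpercentile(q[:,2],90); t=q[q[:,2]>zt-.008]
        print(nm,c[i].round(),st[i,4],'zmax',z.round(3),'z90',zt.round(3),'topc',np.nanmean(t,0).round(4),'ext',(np.nanmax(q,0)-np.nanmin(q,0)).round(3), 'mid',((np.nanmax(t,0)+np.nanmin(t,0))/2).round(4))
im=cv2.imread('pics/top0.png')
cv2.imwrite('pics/c1.png',cv2.resize(im[140:290,165:365],None,fx=4,fy=4,interpolation=cv2.INTER_CUBIC))
cv2.imwrite('pics/c2.png',cv2.resize(im[165:265,310:470],None,fx=5,fy=5,interpolation=cv2.INTER_CUBIC))
E
```

```text
bench z [0.26230197 0.41628482 0.00597845] [ 0.83075694 -0.17091076  0.00233348]
top [312. 154.] 368 zmax 0.088 z90 0.085 topc [0.7594 0.0417 0.0818] ext [0.065 0.067 0.068] mid [0.7598 0.0427 0.0823]
top [378. 188.] 132 zmax 0.076 z90 0.07 topc [ 0.6478 -0.1781  0.0671] ext [0.037 0.037 0.051] mid [ 0.6477 -0.1777  0.0693]
top [310. 205.] 28 zmax 0.03 z90 0.027 topc [0.5892 0.0477 0.024 ] ext [0.047 0.031 0.009] mid [0.593  0.0425 0.0251]
top [319. 202.] 24 zmax 0.032 z90 0.027 topc [0.6001 0.0177 0.0245] ext [0.04  0.024 0.011] mid [0.5968 0.0225 0.0262]
top [187. 206.] 317 zmax 0.147 z90 0.141 topc [0.5766 0.4495 0.1409] ext [0.054 0.051 0.127] mid [0.5764 0.4504 0.1409]
top [274. 205.] 43 zmax 0.032 z90 0.028 topc [0.5878 0.1682 0.0245] ext [0.048 0.048 0.011] mid [0.5846 0.1657 0.026 ]
top [294. 205.] 50 zmax 0.031 z90 0.027 topc [0.5893 0.1005 0.0241] ext [0.048 0.044 0.01 ] mid [0.5889 0.1001 0.0257]
top [235. 205.] 31 zmax 0.031 z90 0.027 topc [0.585  0.3011 0.024 ] ext [0.041 0.049 0.011] mid [0.5792 0.2942 0.0253]
top [258. 202.] 18 zmax 0.027 z90 0.026 topc [0.5989 0.2225 
[... 2212 characters left out ...]
.2018  0.0651] ext [0.044 0.04  0.05 ] mid [ 0.4516 -0.2008  0.0644]
scene [275. 239.] 235 zmax 0.049 z90 0.046 topc [ 0.5633 -0.1007  0.0434] ext [0.04  0.039 0.029] mid [ 0.5622 -0.1001  0.0432]
scene [372. 249.] 890 zmax 0.085 z90 0.082 topc [0.7619 0.0383 0.0803] ext [0.067 0.071 0.065] mid [0.7604 0.0417 0.0794]
scene [244. 249.] 341 zmax 0.07 z90 0.067 topc [ 0.5438 -0.1813  0.0654] ext [0.04  0.039 0.05 ] mid [ 0.5421 -0.1802  0.0651]
scene [178. 287.] 1970 zmax 0.14 z90 0.126 topc [ 0.575  -0.382   0.1292] ext [0.107 0.163 0.12 ] mid [ 0.572  -0.3807  0.1291]
scene [272. 274.] 365 zmax 0.07 z90 0.067 topc [ 0.651  -0.1808  0.0651] ext [0.04  0.038 0.05 ] mid [ 0.6501 -0.1809  0.0644]
```

View pics/c1.png

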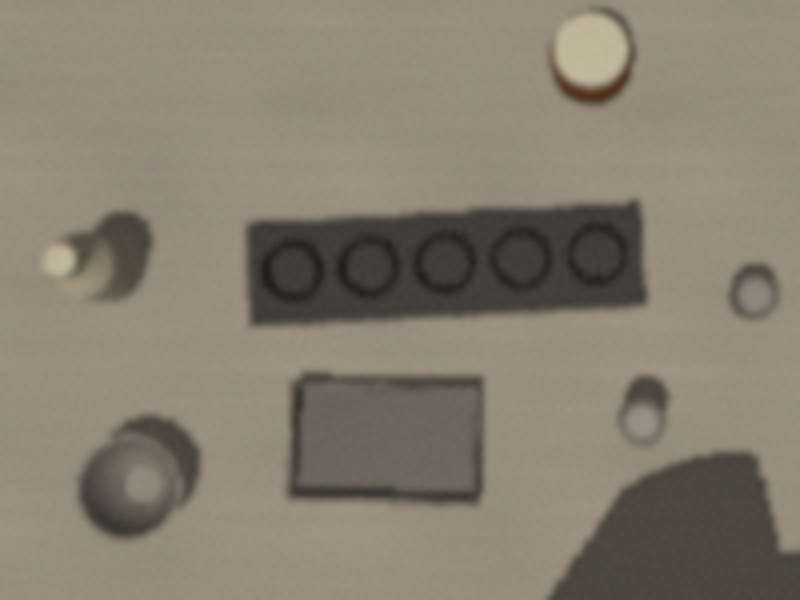

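View pics/c2.png

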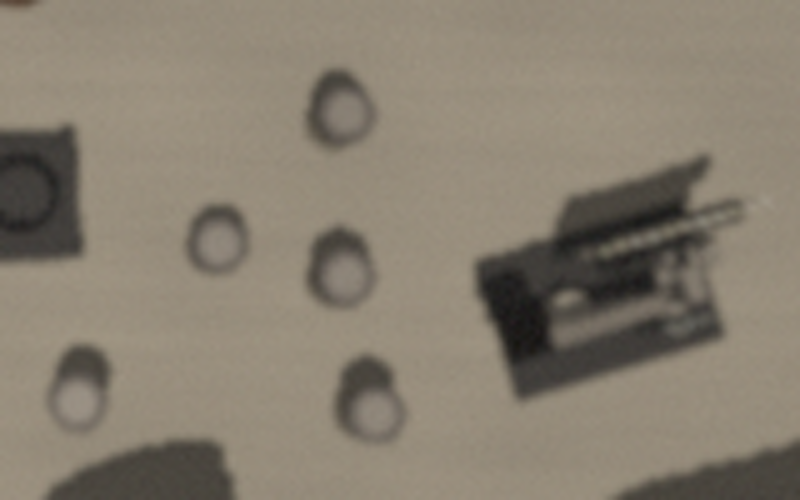

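The crops confirm the five pots (one short, at about (0.562,-0.099)), the ring row at yaw ≈3.8° and the pump pad on the pump's left end. I'll square the tool to the block, with the jaws across the row, and move to a look-out pose.

Emit:
arm_command(rot=[[0, 0, -0.9], [0, 0, -0.9], [0, 0, -0.9], [0, 0, -0.9], [0, 0, -0.9], [0, 0, -0.95], [0, 0, -0.95], [0, 0, -0.95], [0, 0, 0]], xyz=[[0, 0, -0.05], [0, 0, -0.05], [0, 0, -0.05], [0, 0, -0.05], [0, 0, -0.05], [0, 0, -0.05], [0, 0, -0.05], [0, 0, -0.05], [0, 0, 0]], grip=[0, 0, 0, 0, 0, 0, 0, 0, 0])

```text
clock: 1.23
tool_pos: [0.2086, -0.563, 0.3523]
ee_rot: [0.001, 0.683, 0.73, -0.0]
ft_force: [-0.4, 0.2, -0.3]
opening: 0.0852
```

```bash
cat >> h.py <<'E'
from scipy.spatial.transform import Rotation as Ro
def plan(*targets):
    o=ctrl.observe(); p=o['tool_pos']; R=Ro.from_quat(o['ee_rot'],scalar_first=True).as_matrix()
    print('t',o['clock'],'pos',p.round(4),'ang x',np.degrees(np.arctan2(R[1,0],R[0,0])).round(2),'zdir',R[:,2].round(4),'F',o['ft_force'].round(1),'open',round(o['opening'],4))
    for t in targets:
        d=R.T@(np.array(t)-p)/.3; print(t,'tool units',d.round(3),'rows>=',round(np.linalg.norm(d)/.2,1)); p=np.array(t)
E
python3 -c "
from h import *
plan((.55,-.08,.35))"
```

```text
t 1.225 pos [ 0.2086 -0.563   0.3523] ang x 93.77 zdir [ 5.0e-04 -1.8e-03 -1.0e+00] F [-0.4  0.2 -0.3] open 0.0852
(0.55, -0.08, 0.35) tool units [1.532 1.241 0.005] rows>= 9.9
```

Emit:
arm_command(rot=[[0, 0, 0], [0, 0, 0], [0, 0, 0], [0, 0, 0], [0, 0, 0], [0, 0, 0], [0, 0, 0], [0, 0, 0], [0, 0, 0], [0, 0, 0], [0, 0, 0], [0, 0, 0]], xyz=[[0.153, 0.124, 0], [0.153, 0.124, 0], [0.153, 0.124, 0], [0.153, 0.124, 0], [0.153, 0.124, 0], [0.153, 0.124, 0], [0.153, 0.124, 0], [0.153, 0.124, 0], [0.153, 0.124, 0], [0.153, 0.124, 0], [0, 0, 0], [0, 0, 0]], grip=[0, 0, 0, 0, 0, 0, 0, 0, 0, 0, 0, 0])

```text
clock: 2.72
tool_pos: [0.5486, -0.0797, 0.3501]
ee_rot: [-0.001, 0.684, 0.73, -0.001]
ft_force: [-0.0, -0.2, -0.4]
opening: 0.0852
```

```bash
python3 - <<'E'
from h import *
plan()
s=snap('wrist','w1.png'); P=cloud(s); np.save('w1.npy',P)
print(s['vfov'],s['k1'],s['cx'],s['cy'],np.linalg.inv(s['camera_from_world']).round(3))
E
```

```text
t 2.725 pos [ 0.5486 -0.0797  0.3501] ang x 93.73 zdir [-0.0019 -0.     -1.    ] F [-0.  -0.2 -0.4] open 0.0852
66.11266396377904 -0.03849819634579609 325.18045599760535 199.4094362388198 [[ 0.998  0.063  0.016  0.545]
 [ 0.065 -0.953 -0.297 -0.003]
 [-0.003  0.297 -0.955  0.493]
 [ 0.     0.     0.     1.   ]]
```

View pics/w1.png

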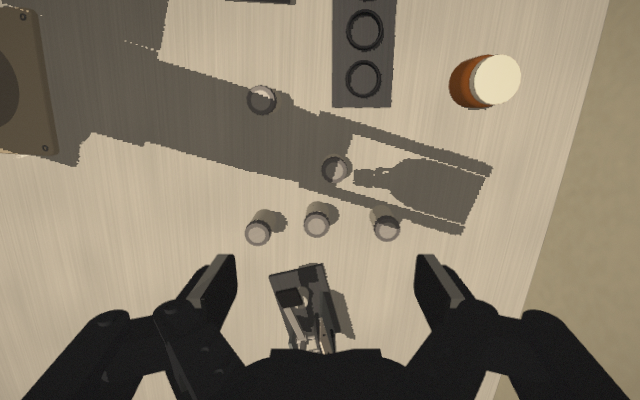

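The wrist view shows all five pots: (262,98), (336,168, the short one), (258,232), (317,222) and (387,228). It also shows two rings at (364,30) and (363,78), and the pump pad at (290,298). I'll fit all three views together.

```bash
cat >> h.py <<'E'
def pots(P,zlo=.03,zhi=.09,ymax=260):
    """top-disc fits: radius-19 circle around lid points of each blob"""
    out=[]
    Z=P[...,2]; m=((Z>zlo)&(Z<zhi)&(P[...,0]>.3)&(P[...,0]<.72)&(abs(P[...,1])<.42)).astype(np.uint8); m[ymax:]=0
    n,l,st,c=cv2.connectedComponentsWithStats(m)
    for i in range(1,n):
        if st[i,4]<40: continue
        q=P[l==i]; zt=np.percentile(q[:,2],92); t=q[abs(q[:,2]-zt)<.006][:,:2].astype(np.float32)
        (x,y),r=cv2.minEnclosingCircle(t)
        out.append((*c[i].round(),st[i,4],round(zt,4),round(x,4),round(y,4),round(r,4)))
    return out
E
python3 - <<'E'
from h import *
P=np.load('w1.npy')
for p in pots(P): print(p)
print('bench',P[200,100],P[260,200],P[60,300])
for v,u in((10,345),(10,385),(30,364),(78,363)): print('plate/floor',P[v,u])
# ring tops
Z=P[...,2];m=(Z>.018)&(Z<.027);m[:,:320]=0;m[:,410:]=0;m[110:]=0
n,l,st,c=cv2.connectedComponentsWithStats(m.astype(np.uint8))
for i in range(1,n):
    if st[i,4]>60:
        q=P[l==i]; print('ring',c[i],st[i,4],cv2.minEnclosingCircle(q[:,:2].astype(np.float32)),np.median(q[:,2]))
E
```

```text
(np.float64(262.0), np.float64(100.0), np.int32(746), np.float64(0.0669), 0.4566, -0.0029, 0.0199)
(np.float64(334.0), np.float64(170.0), np.int32(544), np.float64(0.0446), 0.5628, -0.0966, 0.02)
(np.float64(317.0), np.float64(222.0), np.int32(644), np.float64(0.0666), 0.5416, -0.1773, 0.0196)
(np.float64(385.0), np.float64(226.0), np.int32(660), np.float64(0.0662), 0.6484, -0.1776, 0.0197)
(np.float64(259.0), np.float64(230.0), np.int32(667), np.float64(0.0666), 0.4522, -0.1978, 0.0197)
bench [ 0.16564482 -0.18284551 -0.00061445] [ 0.3341343  -0.28597797 -0.00117372] [5.01577365e-01 5.75326539e-02 2.84402087e-04]
plate/floor [0.56241636 0.12641034 0.0072208 ]
plate/floor [0.61853407 0.13027711 0.00748161]
plate/floor [0.59165468 0.10280866 0.00619948]
plate/floor [0.5966059  0.0381302  0.00532369]
ring [364.26869806  27.63434903] 361 ((0.5906410813331604, 0.10062863677740097), 0.02593597210943699) 0.021665356071468467
ring [363.41533546  77.53674121] 313 ((0.5950980186462402, 0.03671786189079285), 0.025509735569357872) 0.021604713113039853
```

All three views agree to within about 3 mm in y and 1 mm in x. Since y slip is preserved in the grip, I'll use the pot-to-ring displacement from a single camera. First up is the pot at (0.4565,-0.0045).

```bash
python3 -c "
from h import *
plan((.4568,-.0035,.14),(.4568,-.0035,.026),(.4568,-.0035,.16),(.5825,.231,.16),(.5825,.231,.034))"
```

```text
t 2.775 pos [ 0.5485 -0.0803  0.3505] ang x 93.69 zdir [-1.3e-03 -1.0e-04 -1.0e+00] F [ 0.4 -0.4 -0.2] open 0.0853
(0.4568, -0.0035, 0.14) tool units [ 0.275 -0.288  0.702] rows>= 4.0
(0.4568, -0.0035, 0.026) tool units [0.   0.   0.38] rows>= 1.9
(0.4568, -0.0035, 0.16) tool units [-0.    -0.001 -0.447] rows>= 2.2
(0.5825, 0.231, 0.16) tool units [ 0.753  0.468 -0.001] rows>= 4.4
(0.5825, 0.231, 0.034) tool units [0.    0.001 0.42 ] rows>= 2.1
```

Emit:
arm_command(rot=[[0, 0, 0], [0, 0, 0], [0, 0, 0], [0, 0, 0], [0, 0, 0], [0, 0, 0], [0, 0, 0], [0, 0, 0], [0, 0, 0], [0, 0, 0], [0, 0, 0], [0, 0, 0], [0, 0, 0], [0, 0, 0], [0, 0, 0], [0, 0, 0]], xyz=[[0.055, -0.058, 0.14], [0.055, -0.058, 0.14], [0.055, -0.058, 0.14], [0.055, -0.057, 0.14], [0.055, -0.057, 0.14], [0, 0, 0], [0, 0, 0.1], [0, 0, 0.1], [0, 0, 0.1], [0, 0, 0.08], [0, 0, 0], [0, 0, 0], [0, 0, 0], [0, 0, 0], [0, 0, 0], [0, 0, 0]], grip=[0, 0, 0, 0, 0, 0, 0, 0, 0, 0, 0, 1, 1, 1, 1, 1], grip_force=40)

```text
clock: 4.78
tool_pos: [0.4585, -0.0035, 0.0288]
ee_rot: [0.001, 0.683, 0.73, 0.001]
ft_force: [-1.2, -0.4, 6.0]
opening: 0.0374
```

```bash
python3 -c "
from h import *
plan()"
```

```text
t 4.775 pos [ 0.4585 -0.0035  0.0288] ang x 93.84 zdir [ 2.5e-03 -6.0e-04 -1.0e+00] F [-1.2 -0.4  6. ] open 0.0374
```

Emit:
arm_command(rot=[[0, 0, 0], [0, 0, 0], [0, 0, 0], [0, 0, 0], [0, 0, 0], [0, 0, 0], [0, 0, 0], [0, 0, 0], [0, 0, 0], [0, 0, 0], [0, 0, 0]], xyz=[[0, 0, -0.1], [0, 0, -0.16], [0, 0, -0.18], [0.12, 0.075, 0], [0.15, 0.093, 0], [0.15, 0.093, 0], [0.15, 0.093, 0], [0.12, 0.075, 0], [0.063, 0.038, 0.1], [0, 0, 0], [0, 0, 0]], grip=[1, 1, 1, 1, 1, 1, 1, 1, 1, 1, 1])

```text
clock: 6.15
tool_pos: [0.5818, 0.2311, 0.1297]
ee_rot: [0.0, 0.683, 0.73, -0.0]
ft_force: [0.6, 0.3, 0.4]
opening: 0.0371
```

```bash
python3 - <<'E'
from h import *
plan((.5825,.2307,.036))
s=snap('scene','s2.png');P=cloud(s); np.save('s2.npy',P)
im=cv2.imread('pics/s2.png'); cv2.imwrite('pics/s2c.png',cv2.resize(im[80:280,250:450],None,fx=3,fy=3,interpolation=cv2.INTER_CUBIC))
E
```

```text
t 6.15 pos [0.5818 0.2311 0.1297] ang x 93.84 zdir [-2.e-04 -4.e-04 -1.e+00] F [0.6 0.3 0.4] open 0.0371
(0.5825, 0.2307, 0.036) tool units [-0.002  0.002  0.312] rows>= 1.6
```

View pics/s2c.png

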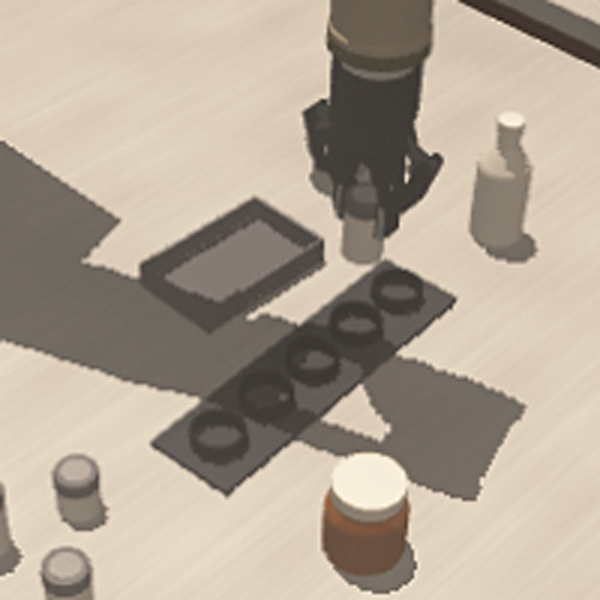

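The pot hangs upright in the fingers above ring 3 (the fourth from the near end). Lowering it in.

Emit:
arm_command(rot=[[0, 0, 0], [0, 0, 0], [0, 0, 0], [0, 0, 0], [0, 0, 0], [0, 0, 0]], xyz=[[-0.002, 0.002, 0.1], [0, 0, 0.1], [0, 0, 0.06], [0, 0, 0.03], [0, 0, 0.023], [0, 0, 0]], grip=[1, 1, 1, 1, 1, 1])

```text
clock: 6.95
tool_pos: [0.5828, 0.2309, 0.0357]
ee_rot: [0.0, 0.683, 0.73, 0.0]
ft_force: [-0.3, 0.3, -0.7]
opening: 0.037
```

```bash
python3 - <<'E'
from h import *
plan((.5418,-.1785,.15))
s=snap('scene','s3.png')
im=cv2.imread('pics/s3.png'); cv2.imwrite('pics/s3c.png',cv2.resize(im[110:230,310:430],None,fx=4,fy=4,interpolation=cv2.INTER_CUBIC))
E
```

```text
t 6.95 pos [0.5828 0.2309 0.0357] ang x 93.83 zdir [ 3.e-04  1.e-04 -1.e+00] F [-0.3  0.3 -0.7] open 0.037
(0.5418, -0.1785, 0.15) tool units [-1.353 -0.227 -0.381] rows>= 7.1
```

View pics/s3c.png

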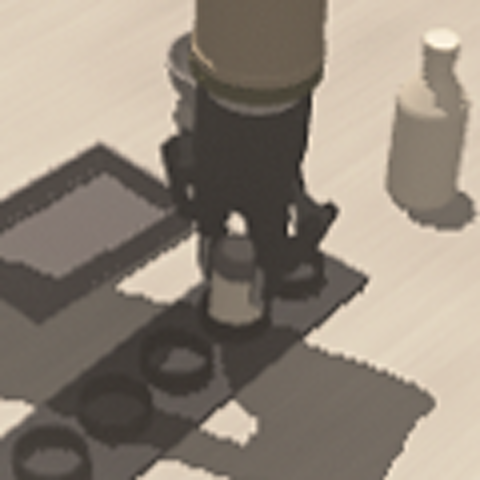

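The pot is inside ring 3 with no contact force. I'll release it, back off and head for the next pot, at (0.542,-0.178).

Emit:
arm_command(rot=[[0, 0, 0], [0, 0, 0], [0, 0, 0], [0, 0, 0], [0, 0, 0], [0, 0, 0], [0, 0, 0], [0, 0, 0], [0, 0, 0], [0, 0, 0], [0, 0, 0], [0, 0, 0], [0, 0, 0], [0, 0, 0]], xyz=[[0, 0, 0], [0, 0, 0], [0, 0, 0], [0, 0, -0.1], [0, 0, -0.18], [0, 0, -0.2], [-0.17, -0.028, -0.05], [-0.17, -0.028, 0], [-0.17, -0.028, 0], [-0.17, -0.028, 0], [-0.17, -0.028, 0], [-0.17, -0.029, 0], [-0.1, -0.02, 0], [0, 0, 0]], grip=[0, 0, 0, 0, 0, 0, 0, 0, 0, 0, 0, 0, 0, 0])

```text
clock: 8.75
tool_pos: [0.5481, -0.1103, 0.1946]
ee_rot: [0.0, 0.684, 0.729, -0.0]
ft_force: [0.3, -0.3, -0.2]
opening: 0.0852
```

```bash
python3 - <<'E'
from h import *
plan((.5418,-.1785,.15),(.5418,-.1785,.026))
s=snap('scene');P=cloud(s)
for p in pots(P,ymax=330): print(*p)
s=snap('wrist');P=cloud(s)
print('w')
for p in pots(P,ymax=330): print(*p)
E
```

```text
t 8.75 pos [ 0.5481 -0.1103  0.1946] ang x 93.64 zdir [ 2.e-04 -5.e-04 -1.e+00] F [ 0.3 -0.3 -0.2] open 0.0852
(0.5418, -0.1785, 0.15) tool units [-0.225 -0.035  0.149] rows>= 1.4
(0.5418, -0.1785, 0.026) tool units [ 0.    -0.     0.413] rows>= 2.1
361.0 130.0 139 0.0505 0.3971 0.4071 0.0462
369.0 177.0 244 0.0741 0.5836 0.2276 0.0208
215.0 233.0 289 0.0673 0.4521 -0.1997 0.0215
275.0 238.0 194 0.0457 0.5611 -0.0988 0.0215
244.0 248.0 302 0.0675 0.5422 -0.1804 0.0203
183.0 265.0 149 0.0892 0.5151 -0.3107 0.0222
272.0 273.0 319 0.0673 0.6501 -0.1784 0.0209
182.0 298.0 622 0.0857 0.5711 -0.3735 0.0483
156.0 288.0 96 0.0858 0.524 -0.4032 0.0138
w
340.0 173.0 1240 0.0444 0.5626 -0.0968 0.02
314.0 252.0 1513 0.0663 0.5411 -0.178 0.0199
412.0 252.0 1065 0.0659 0.6478 -0.1775 0.02
234.0 255.0 760 0.0655 0.4525 -0.1966 0.0195
```

The first pot stands in ring 3 (top at 74 mm, centre within 1–2 mm), and nothing else has moved. Now the second pot.

Emit:
arm_command(rot=[[0, 0, 0], [0, 0, 0], [0, 0, 0], [0, 0, 0], [0, 0, 0], [0, 0, 0], [0, 0, 0], [0, 0, 0], [0, 0, 0], [0, 0, 0], [0, 0, 0], [0, 0, 0]], xyz=[[-0.112, -0.018, 0.075], [-0.112, -0.018, 0.074], [0, 0, 0], [0, 0, 0.12], [0, 0, 0.12], [0, 0, 0.1], [0, 0, 0.073], [0, 0, 0], [0, 0, 0], [0, 0, 0], [0, 0, 0], [0, 0, 0]], grip=[0, 0, 0, 0, 0, 0, 0, 0, 1, 1, 1, 1])

```text
clock: 10.35
tool_pos: [0.5432, -0.1762, 0.0273]
ee_rot: [0.001, 0.683, 0.73, 0.0]
ft_force: [-0.5, 1.8, 6.8]
opening: 0.0369
```

```bash
python3 -c "
from h import *
plan((.5418,-.178,.17),(.5868,.1665,.17),(.5868,.1665,.036))"
```

```text
t 10.35 pos [ 0.5432 -0.1762  0.0273] ang x 93.82 zdir [ 2.2e-03 -7.0e-04 -1.0e+00] F [-0.5  1.8  6.8] open 0.0369
(0.5418, -0.178, 0.17) tool units [-0.006 -0.004 -0.476] rows>= 2.4
(0.5868, 0.1665, 0.17) tool units [ 1.136  0.226 -0.   ] rows>= 5.8
(0.5868, 0.1665, 0.036) tool units [ 0.    -0.001  0.447] rows>= 2.2
```

Emit:
arm_command(rot=[[0, 0, 0], [0, 0, 0], [0, 0, 0], [0, 0, 0], [0, 0, 0], [0, 0, 0], [0, 0, 0], [0, 0, 0], [0, 0, 0], [0, 0, 0], [0, 0, 0], [0, 0, 0], [0, 0, 0]], xyz=[[0, 0, -0.1], [0, 0, -0.16], [0, 0, -0.16], [0.12, 0.022, 0], [0.17, 0.034, 0], [0.17, 0.034, 0], [0.17, 0.034, 0], [0.17, 0.034, 0], [0.16, 0.032, 0], [0.12, 0.022, 0.05], [0.055, 0.009, 0.1], [0, 0, 0], [0, 0, 0]], grip=[1, 1, 1, 1, 1, 1, 1, 1, 1, 1, 1, 1, 1])

```text
clock: 11.98
tool_pos: [0.5858, 0.1676, 0.1075]
ee_rot: [0.0, 0.683, 0.73, -0.0]
ft_force: [0.3, 0.5, -1.2]
opening: 0.0369
```

```bash
python3 -c "
from h import *
plan((.5868,.168,.0345))"
```

```text
t 11.975 pos [0.5858 0.1676 0.1075] ang x 93.81 zdir [ 3.e-04 -3.e-04 -1.e+00] F [ 0.3  0.5 -1.2] open 0.0369
(0.5868, 0.168, 0.0345) tool units [0.001 0.003 0.243] rows>= 1.2
```

Emit:
arm_command(rot=[[0, 0, 0], [0, 0, 0], [0, 0, 0], [0, 0, 0], [0, 0, 0]], xyz=[[0.001, 0.003, 0.08], [0, 0, 0.08], [0, 0, 0.05], [0, 0, 0.033], [0, 0, 0]], grip=[1, 1, 1, 1, 1])

```text
clock: 12.6
tool_pos: [0.587, 0.1684, 0.0344]
ee_rot: [0.0, 0.683, 0.73, 0.0]
ft_force: [-0.4, 1.1, -0.6]
opening: 0.0371
```

```bash
python3 -c "
from h import *
plan((.5868,.168,.18),(.648,-.177,.18))"
```

```text
t 12.6 pos [0.587  0.1684 0.0344] ang x 93.8 zdir [ 9.e-04  1.e-04 -1.e+00] F [-0.4  1.1 -0.6] open 0.0371
(0.5868, 0.168, 0.18) tool units [-0.001 -0.    -0.485] rows>= 2.4
(0.648, -0.177, 0.18) tool units [-1.161  0.127  0.   ] rows>= 5.8
```

No contact force, so it is in at depth. Releasing and moving to the pot at (0.648,-0.178).

Emit:
arm_command(rot=[[0, 0, 0], [0, 0, 0], [0, 0, 0], [0, 0, 0], [0, 0, 0], [0, 0, 0], [0, 0, 0], [0, 0, 0], [0, 0, 0], [0, 0, 0], [0, 0, 0], [0, 0, 0], [0, 0, 0], [0, 0, 0]], xyz=[[0, 0, 0], [0, 0, 0], [0, 0, 0], [0, 0, -0.1], [0, 0, -0.18], [0, 0, -0.2], [-0.17, 0.019, 0], [-0.17, 0.019, 0], [-0.17, 0.019, 0], [-0.17, 0.018, 0], [-0.17, 0.018, 0], [-0.16, 0.018, 0], [-0.151, 0.016, 0], [0, 0, 0]], grip=[0, 0, 0, 0, 0, 0, 0, 0, 0, 0, 0, 0, 0, 0])

```text
clock: 14.35
tool_pos: [0.6476, -0.1799, 0.1777]
ee_rot: [0.0, 0.685, 0.729, -0.0]
ft_force: [0.7, 0.8, -0.3]
opening: 0.0856
```

```bash
python3 - <<'E'
from h import *
plan((.6485,-.177,.15),(.6485,-.177,.026))
s=snap('scene');P=cloud(s)
for p in pots(P,ymax=330): print(*p)
s=snap('wrist');P=cloud(s)
print('w')
for p in pots(P,ymax=330): print(*p)
E
```

```text
t 14.35 pos [ 0.6476 -0.1799  0.1777] ang x 93.6 zdir [ 0.e+00 -9.e-04 -1.e+00] F [ 0.7  0.8 -0.3] open 0.0856
(0.6485, -0.177, 0.15) tool units [0.01  0.004 0.092] rows>= 0.5
(0.6485, -0.177, 0.026) tool units [0.    0.    0.413] rows>= 2.1
361.0 130.0 146 0.0501 0.396 0.4125 0.0461
369.0 177.0 244 0.0736 0.5841 0.2292 0.0208
354.0 189.0 261 0.0741 0.5872 0.1643 0.022
215.0 233.0 291 0.0672 0.4533 -0.2008 0.0205
272.0 239.0 117 0.0463 0.561 -0.1014 0.0202
182.0 265.0 148 0.0891 0.5158 -0.3143 0.0254
272.0 273.0 315 0.0679 0.6499 -0.1798 0.0203
182.0 298.0 623 0.0861 0.5731 -0.3742 0.0483
156.0 288.0 96 0.086 0.5238 -0.4022 0.0146
w
234.0 93.0 1718 0.0448 0.5622 -0.0969 0.0202
326.0 193.0 1732 0.0664 0.6487 -0.1777 0.02
115.0 199.0 2253 0.0666 0.4525 -0.1977 0.0203
236.0 322.0 253 0.058 0.5579 -0.3296 0.0045
```

Emit:
arm_command(rot=[[0, 0, 0], [0, 0, 0], [0, 0, 0], [0, 0, 0], [0, 0, 0], [0, 0, 0], [0, 0, 0], [0, 0, 0], [0, 0, 0], [0, 0, 0]], xyz=[[0.007, 0.003, 0.1], [0, 0, 0.14], [0, 0, 0.12], [0, 0, 0.09], [0, 0, 0.055], [0, 0, 0], [0, 0, 0], [0, 0, 0], [0, 0, 0], [0, 0, 0]], grip=[0, 0, 0, 0, 0, 0, 1, 1, 1, 1])

```text
clock: 15.7
tool_pos: [0.6495, -0.1746, 0.028]
ee_rot: [0.001, 0.683, 0.73, 0.0]
ft_force: [-0.2, 0.2, 6.2]
opening: 0.037
```

```bash
python3 -c "
from h import *
p=ctrl.observe()['tool_pos'];y=.1006+p[1]+.1777+.0
plan((p[0],p[1],.16),(.5909,y+.0003,.16),(.5909,y,p[2]+.007))"
```

```text
t 15.7 pos [ 0.6495 -0.1746  0.028 ] ang x 93.82 zdir [ 2.2e-03 -8.0e-04 -1.0e+00] F [-0.2  0.2  6.2] open 0.037
(np.float64(0.6494922124948933), np.float64(-0.17458364627827774), 0.16) tool units [-0.     0.001 -0.44 ] rows>= 2.2
(0.5909, np.float64(0.10401635372172224), 0.16) tool units [ 0.94  -0.133 -0.001] rows>= 4.7
(0.5909, np.float64(0.10371635372172225), np.float64(0.03495914541418344)) tool units [-0.001 -0.001  0.417] rows>= 2.1
```

Emit:
arm_command(rot=[[0, 0, 0], [0, 0, 0], [0, 0, 0], [0, 0, 0], [0, 0, 0], [0, 0, 0], [0, 0, 0], [0, 0, 0], [0, 0, 0], [0, 0, 0], [0, 0, 0], [0, 0, 0]], xyz=[[0, 0, -0.1], [0, 0, -0.16], [0, 0, -0.16], [0.12, -0.017, 0], [0.17, -0.024, 0], [0.17, -0.024, 0], [0.17, -0.024, 0], [0.14, -0.02, 0], [0.1, -0.014, 0.05], [0.07, -0.01, 0.1], [0, 0, 0], [0, 0, 0]], grip=[1, 1, 1, 1, 1, 1, 1, 1, 1, 1, 1, 1])

```text
clock: 17.2
tool_pos: [0.5902, 0.1041, 0.108]
ee_rot: [0.0, 0.683, 0.73, 0.0]
ft_force: [0.3, -0.5, -0.8]
opening: 0.0371
```

```bash
python3 -c "
from h import *
plan((.5909,.1038,.035))"
```

```text
t 17.2 pos [0.5902 0.1041 0.108 ] ang x 93.83 zdir [ 5.e-04 -3.e-04 -1.e+00] F [ 0.3 -0.5 -0.8] open 0.0371
(0.5909, 0.1038, 0.035) tool units [-0.001  0.002  0.243] rows>= 1.2
```

Emit:
arm_command(rot=[[0, 0, 0], [0, 0, 0], [0, 0, 0], [0, 0, 0], [0, 0, 0]], xyz=[[-0.001, 0.002, 0.08], [0, 0, 0.08], [0, 0, 0.05], [0, 0, 0.032], [0, 0, 0]], grip=[1, 1, 1, 1, 1])

```text
clock: 17.82
tool_pos: [0.5909, 0.104, 0.0351]
ee_rot: [0.0, 0.683, 0.73, 0.0]
ft_force: [-0.3, 0.1, -0.9]
opening: 0.0371
```

```bash
python3 -c "
from h import *
plan((.5909,.1036,.18),(.4525,-.198,.18))"
```

```text
t 17.825 pos [0.5909 0.104  0.0351] ang x 93.81 zdir [ 5.e-04  0.e+00 -1.e+00] F [-0.3  0.1 -0.9] open 0.0371
(0.5909, 0.1036, 0.18) tool units [-0.001  0.    -0.483] rows>= 2.4
(0.4525, -0.198, 0.18) tool units [-0.972 -0.527 -0.   ] rows>= 5.5
```

Emit:
arm_command(rot=[[0, 0, 0], [0, 0, 0], [0, 0, 0], [0, 0, 0], [0, 0, 0], [0, 0, 0], [0, 0, 0], [0, 0, 0], [0, 0, 0], [0, 0, 0], [0, 0, 0], [0, 0, 0], [0, 0, 0], [0, 0, 0]], xyz=[[0, 0, 0], [0, 0, 0], [0, 0, 0], [0, 0, -0.1], [0, 0, -0.18], [0, 0, -0.2], [-0.15, -0.081, 0], [-0.16, -0.087, 0], [-0.16, -0.087, 0], [-0.16, -0.087, 0], [-0.16, -0.087, 0], [-0.1, -0.054, 0], [-0.082, -0.044, 0], [0, 0, 0]], grip=[0, 0, 0, 0, 0, 0, 0, 0, 0, 0, 0, 0, 0, 0])

```text
clock: 19.58
tool_pos: [0.4516, -0.1988, 0.1791]
ee_rot: [0.0, 0.684, 0.729, -0.0]
ft_force: [-0.2, 0.7, -0.8]
opening: 0.085
```

```bash
python3 - <<'E'
from h import *
plan((.4525,-.1975,.15),(.4525,-.1975,.026))
s=snap('scene');P=cloud(s)
for p in pots(P,ymax=330): print(*p)
s=snap('wrist');P=cloud(s)
print('w')
for p in pots(P,ymax=330): print(*p)
E
```

```text
t 19.575 pos [ 0.4516 -0.1988  0.1791] ang x 93.67 zdir [ 3.e-04 -6.e-04 -1.e+00] F [-0.2  0.7 -0.8] open 0.085
(0.4525, -0.1975, 0.15) tool units [0.004 0.003 0.097] rows>= 0.5
(0.4525, -0.1975, 0.026) tool units [ 0.    -0.     0.413] rows>= 2.1
361.0 130.0 139 0.0501 0.3965 0.4098 0.0455
369.0 177.0 247 0.0739 0.5848 0.23 0.0215
346.0 195.0 540 0.0739 0.59 0.1296 0.0523
215.0 233.0 287 0.0674 0.4534 -0.1994 0.0216
274.0 238.0 193 0.0462 0.5614 -0.1005 0.0218
183.0 265.0 154 0.0893 0.5136 -0.3136 0.0255
182.0 298.0 617 0.0855 0.5715 -0.374 0.048
156.0 288.0 97 0.0856 0.5229 -0.4028 0.0142
w
458.0 85.0 1796 0.0445 0.5618 -0.0967 0.0201
325.0 193.0 1709 0.0664 0.4521 -0.1983 0.02
415.0 318.0 230 0.0684 0.5574 -0.33 0.0048
372.0 325.0 103 0.0897 0.5022 -0.3115 0.0104
```

Emit:
arm_command(rot=[[0, 0, 0], [0, 0, 0], [0, 0, 0], [0, 0, 0], [0, 0, 0], [0, 0, 0], [0, 0, 0], [0, 0, 0], [0, 0, 0], [0, 0, 0]], xyz=[[0.001, 0.003, 0.1], [0, 0, 0.14], [0, 0, 0.12], [0, 0, 0.09], [0, 0, 0.06], [0, 0, 0], [0, 0, 0], [0, 0, 0], [0, 0, 0], [0, 0, 0]], grip=[0, 0, 0, 0, 0, 0, 1, 1, 1, 1])

```text
clock: 20.92
tool_pos: [0.4539, -0.1974, 0.027]
ee_rot: [0.001, 0.683, 0.73, 0.0]
ft_force: [-1.4, -0.3, 6.6]
opening: 0.0373
```

```bash
python3 -c "
from h import *
p=ctrl.observe()['tool_pos'];y=.0367+p[1]+.1983
plan((p[0],p[1],.16),(.5952,y,.16),(.5952,y,p[2]+.007))"
```

```text
t 20.925 pos [ 0.4539 -0.1974  0.027 ] ang x 93.82 zdir [ 0.0017 -0.001  -1.    ] F [-1.4 -0.3  6.6] open 0.0373
(np.float64(0.45392224073380616), np.float64(-0.197422524666967), 0.16) tool units [-0.     0.001 -0.443] rows>= 2.2
(0.5952, np.float64(0.03757747533303302), 0.16) tool units [0.75  0.522 0.   ] rows>= 4.6
(0.5952, np.float64(0.03757747533303302), np.float64(0.0340448142751531)) tool units [ 0.    -0.001  0.42 ] rows>= 2.1
```

Emit:
arm_command(rot=[[0, 0, 0], [0, 0, 0], [0, 0, 0], [0, 0, 0], [0, 0, 0], [0, 0, 0], [0, 0, 0], [0, 0, 0], [0, 0, 0], [0, 0, 0], [0, 0, 0]], xyz=[[0, 0, -0.1], [0, 0, -0.16], [0, 0, -0.16], [0.1, 0.07, 0], [0.14, 0.097, 0], [0.15, 0.104, 0], [0.15, 0.104, 0], [0.13, 0.09, 0.05], [0.08, 0.057, 0.1], [0, 0, 0], [0, 0, 0]], grip=[1, 1, 1, 1, 1, 1, 1, 1, 1, 1, 1])

```text
clock: 22.3
tool_pos: [0.5941, 0.0377, 0.107]
ee_rot: [-0.0, 0.683, 0.73, -0.0]
ft_force: [0.7, -0.8, -0.9]
opening: 0.0373
```

```bash
python3 -c "
from h import *
plan((.5952,.0376,.0342))"
```

```text
t 22.3 pos [0.5941 0.0377 0.107 ] ang x 93.84 zdir [-4.e-04 -3.e-04 -1.e+00] F [ 0.7 -0.8 -0.9] open 0.0373
(0.5952, 0.0376, 0.0342) tool units [-0.     0.004  0.243] rows>= 1.2
```

Emit:
arm_command(rot=[[0, 0, 0], [0, 0, 0], [0, 0, 0], [0, 0, 0], [0, 0, 0]], xyz=[[0, 0.004, 0.08], [0, 0, 0.08], [0, 0, 0.05], [0, 0, 0.032], [0, 0, 0]], grip=[1, 1, 1, 1, 1])

```text
clock: 22.92
tool_pos: [0.5954, 0.0378, 0.0342]
ee_rot: [-0.0, 0.683, 0.73, -0.0]
ft_force: [1.0, 0.9, -0.9]
opening: 0.0373
```

```bash
python3 -c "
from h import *
plan((.595,.0376,.15),(.562,-.0965,.15))"
```

```text
t 22.925 pos [0.5954 0.0378 0.0342] ang x 93.81 zdir [-3.e-04 -1.e-04 -1.e+00] F [ 1.   0.9 -0.9] open 0.0373
(0.595, 0.0376, 0.15) tool units [-0.001 -0.002 -0.386] rows>= 1.9
(0.562, -0.0965, 0.15) tool units [-0.439 -0.139  0.   ] rows>= 2.3
```

Last tall pot is in. Releasing it and moving over the short pot.

Emit:
arm_command(rot=[[0, 0, 0], [0, 0, 0], [0, 0, 0], [0, 0, 0], [0, 0, 0], [0, 0, 0], [0, 0, 0], [0, 0, 0], [0, 0, 0], [0, 0, 0], [0, 0, 0], [0, 0, 0]], xyz=[[0, 0, 0], [0, 0, 0], [0, 0, 0], [0, 0, -0.1], [0, 0, -0.18], [0, 0, -0.2], [-0.1, -0.032, 0], [-0.13, -0.041, 0], [-0.13, -0.041, 0], [-0.079, -0.025, 0], [0, 0, 0], [0, 0, 0]], grip=[0, 0, 0, 0, 0, 0, 0, 0, 0, 0, 0, 0])

```text
clock: 24.42
tool_pos: [0.5629, -0.0955, 0.1783]
ee_rot: [-0.0, 0.683, 0.73, 0.0]
ft_force: [-0.0, 0.4, 0.3]
opening: 0.0854
```

```bash
python3 - <<'E'
from h import *
plan((.562,-.0965,.017))
s=snap('scene');P=cloud(s)
for p in pots(P,ymax=330): print(*p)
s=snap('wrist','w4.png');P=cloud(s); np.save('w4.npy',P)
print('w')
for p in pots(P,ymax=330): print(*p)
E
```

```text
t 24.425 pos [ 0.5629 -0.0955  0.1783] ang x 93.82 zdir [ 3.e-04  4.e-04 -1.e+00] F [-0.   0.4  0.3] open 0.0854
(0.562, -0.0965, 0.017) tool units [-0.003 -0.003  0.538] rows>= 2.7
361.0 129.0 144 0.05 0.3979 0.4071 0.0448
369.0 178.0 251 0.0742 0.5847 0.2288 0.0213
346.0 195.0 540 0.0739 0.5869 0.1314 0.0533
322.0 214.0 287 0.0735 0.5965 0.0344 0.0209
275.0 238.0 192 0.0466 0.5616 -0.1004 0.021
182.0 265.0 150 0.0892 0.5157 -0.3171 0.0279
182.0 298.0 609 0.085 0.5723 -0.3738 0.0477
156.0 288.0 95 0.0854 0.525 -0.4034 0.0139
w
379.0 32.0 2661 0.0726 0.5958 0.037 0.02
324.0 189.0 1345 0.0445 0.5627 -0.0967 0.02
```

View pics/w4.png

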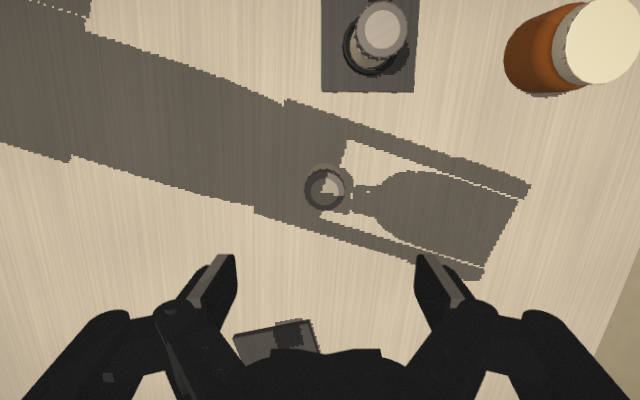

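The near ring holds its pot squarely at (380,30), and the short pot is at (325,189) directly ahead. Picking up the short pot.

Emit:
arm_command(rot=[[0, 0, 0], [0, 0, 0], [0, 0, 0], [0, 0, 0], [0, 0, 0], [0, 0, 0], [0, 0, 0], [0, 0, 0], [0, 0, 0], [0, 0, 0], [0, 0, 0], [0, 0, 0], [0, 0, 0]], xyz=[[-0.003, -0.002, 0.1], [0, 0, 0.15], [0, 0, 0.13], [0, 0, 0.1], [0, 0, 0.056], [0, 0, 0], [0, 0, 0], [0, 0, 0], [0, 0, 0], [0, 0, 0], [0, 0, -0.1], [0, 0, -0.15], [0, 0, -0.15]], grip=[0, 0, 0, 0, 0, 0, 1, 1, 1, 1, 1, 1, 1])

```text
clock: 26.15
tool_pos: [0.5617, -0.0969, 0.1384]
ee_rot: [-0.0, 0.683, 0.73, -0.0]
ft_force: [0.2, -0.5, -1.5]
opening: 0.0366
```

```bash
python3 -c "
from h import *
plan((.4345,.211,.137),(.4345,.211,.026))"
```

```text
t 26.15 pos [ 0.5617 -0.0969  0.1384] ang x 93.82 zdir [-7.e-04  2.e-04 -1.e+00] F [ 0.2 -0.5 -1.5] open 0.0366
(0.4345, 0.211, 0.137) tool units [ 1.052 -0.355  0.005] rows>= 5.6
(0.4345, 0.211, 0.026) tool units [-0.    0.    0.37] rows>= 1.9
```

Emit:
arm_command(rot=[[0, 0, 0], [0, 0, 0], [0, 0, 0], [0, 0, 0], [0, 0, 0], [0, 0, 0], [0, 0, 0], [0, 0, 0], [0, 0, 0], [0, 0, 0], [0, 0, 0], [0, 0, 0], [0, 0, 0], [0, 0, 0]], xyz=[[0.15, -0.051, 0], [0.17, -0.057, 0], [0.18, -0.061, 0], [0.18, -0.061, 0], [0.18, -0.061, 0], [0.12, -0.04, 0], [0.072, -0.024, 0], [0, 0, 0], [0, 0, 0.1], [0, 0, 0.12], [0, 0, 0.09], [0, 0, 0.06], [0, 0, 0], [0, 0, 0]], grip=[1, 1, 1, 1, 1, 1, 1, 1, 1, 1, 1, 1, 1, 1])

```text
clock: 27.9
tool_pos: [0.4355, 0.2105, 0.0272]
ee_rot: [0.0, 0.683, 0.73, 0.0]
ft_force: [1.2, -0.2, -1.1]
opening: 0.0364
```

```bash
python3 - <<'E'
from h import *
plan()
s=snap('scene','s5.png')
im=cv2.imread('pics/s5.png'); cv2.imwrite('pics/s5c.png',cv2.resize(im[100:260,240:440],None,fx=3,fy=3,interpolation=cv2.INTER_CUBIC))
E
```

```text
t 27.9 pos [0.4355 0.2105 0.0272] ang x 93.79 zdir [ 8.e-04  2.e-04 -1.e+00] F [ 1.2 -0.2 -1.1] open 0.0364
```

View pics/s5c.png

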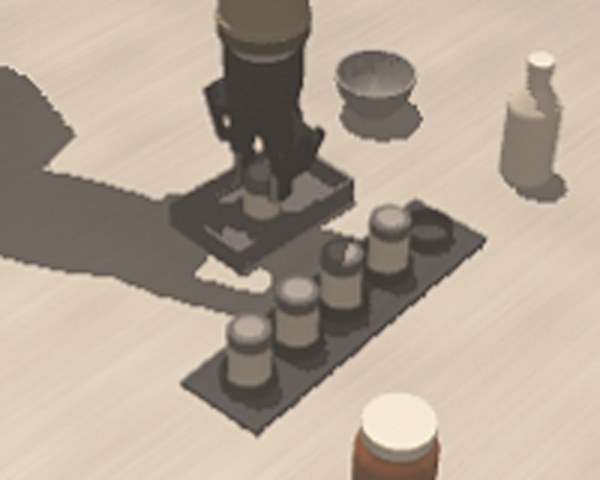

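The short pot is inside the tray at (262,190), and the four tall pots sit in rings 0–3. I'll release with a partial opening, then find the pump pad.

Emit:
arm_command(rot=[[0, 0, 0], [0, 0, 0], [0, 0, 0], [0, 0, 0], [0, 0, 0], [0, 0, 0], [0, 0, 0], [0, 0, 0], [0, 0, 0], [0, 0, 0], [0, 0, 0], [0, 0, 0], [0, 0, 0], [0, 0, 0], [0, 0, 0], [0, 0, 0], [0, 0, 0], [0, 0, 0]], xyz=[[0, 0, 0], [0, 0, 0], [0, 0, 0], [0, 0, -0.1], [0, 0, -0.18], [0, 0, -0.2], [-0.16, 0.01, -0.1], [-0.18, 0.01, -0.05], [-0.18, 0.01, 0], [-0.18, 0.01, 0], [-0.18, 0.01, 0], [-0.18, 0.01, 0], [-0.18, 0.01, 0], [-0.18, 0.01, 0], [-0.18, 0.01, 0], [-0.18, 0.01, 0], [-0.15, 0.01, 0], [0, 0, 0]], grip=[0.35, 0.35, 0.35, 0.35, 0.35, 0.35, 1, 1, 1, 1, 1, 1, 1, 1, 1, 1, 1, 1])

```text
clock: 30.2
tool_pos: [0.5057, -0.3676, 0.2144]
ee_rot: [-0.0, 0.684, 0.729, -0.0]
ft_force: [-0.2, 1.1, 0.1]
opening: -0.0001
```

```bash
python3 - <<'E'
from h import *
plan()
s=snap('wrist','w6.png');P=cloud(s); np.save('w6.npy',P)
s=snap('scene','s6.png');Q=cloud(s)
for p in pots(Q,zlo=.025,ymax=330): print(*p)
S=np.load('scene0.npy');im=cv2.imread('pics/scene0.png')
for nm,A in(('w6',P),('w1',np.load('w1.npy')),('s0',S),('s6',Q)):
    Z=A[...,2]; m=(abs(Z-.092)<.012)&(abs(A[...,0]-.51)<.05)&(abs(A[...,1]+.315)<.045)
    n,l,st,c=cv2.connectedComponentsWithStats(m.astype(np.uint8))
    for i in range(1,n):
        if st[i,4]>30:
            q=A[l==i]; print(nm,st[i,4],c[i].round(),'z',np.median(q[:,2]).round(4),cv2.minAreaRect((q[:,:2]*1000).astype(np.float32)))
E
```

```text
t 30.2 pos [ 0.5057 -0.3676  0.2144] ang x 93.64 zdir [-1.e-03  1.e-04 -1.e+00] F [-0.2  1.1  0.1] open -0.0001
361.0 130.0 171 0.0494 0.3965 0.4096 0.0444
325.0 168.0 196 0.0309 0.4365 0.2071 0.0922
327.0 161.0 160 0.0505 0.435 0.2086 0.0232
369.0 178.0 264 0.0741 0.5834 0.228 0.0218
346.0 196.0 573 0.0739 0.5852 0.1294 0.0527
322.0 215.0 309 0.0737 0.5932 0.0342 0.0218
183.0 265.0 153 0.0889 0.5176 -0.3114 0.0256
183.0 299.0 669 0.0857 0.5731 -0.3742 0.0482
156.0 288.0 97 0.0856 0.5245 -0.4032 0.0144
w6 2286 [332. 111.] z 0.0931 ((512.0770874023438, -305.2983703613281), (34.15735626220703, 69.21829223632812), 17.7172794342041)
w6 131 [386. 159.] z 0.0855 ((557.1758422851562, -336.16778564453125), (4.950298309326172, 20.4890193939209), 4.183277606964111)
w6 39 [375. 183.] z 0.085 ((550.6859741210938, -355.884765625), (2.9096620082855225, 7.965348720550537), 18.65828514099121)
w1 498 [289. 301.] z 0.0927 ((511.9759216308594, -303.6911315917969), (33.5131950378418, 68.00469207763672), 17.66543197631836)
w1 36 [321. 321.] z 0.0914 ((556.9033813476562, -327.7142333984375), (4.969579696655273, 5.911272048950195), 6.774338722229004)
s0 289 [191. 255.] z 0.0917 ((512.8787231445312, -308.46148681640625), (35.61027526855469, 70.28334045410156), 16.91945457458496)
s6 287 [192. 255.] z 0.0915 ((512.3261108398438, -307.361083984375), (36.61485290527344, 68.02360534667969), 16.435998916625977)
```

View pics/w6.png

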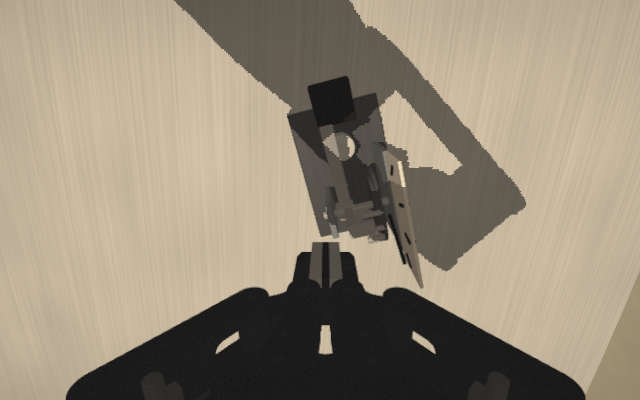

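The black pad is at (332,100), and the lever runs down the image to its pivot. The gauge plate is to the right, (385,150)–(420,290). I'll get the pad centre and the clearance to the plate in pump axes.

```bash
python3 - <<'E'
from h import *
P=np.load('w6.npy'); im=cv2.imread('pics/w6.png').max(-1)
m=(im<40)&(abs(P[...,2]-.094)<.006); m[135:]=0
q=P[m]; r=cv2.minAreaRect((q[:,:2]*1000).astype(np.float32)); print(m.sum(),np.median(q[:,2]),r)
c=np.array(r[0])/1000; a=np.radians(17.6); ex=np.array([np.sin(a),-np.cos(a)]); ey=np.array([np.cos(a),np.sin(a)])
A=P.reshape(-1,3); d=A[:,:2]-c; x=d@ex;y=d@ey
for z0,z1 in((.1,.15),(.08,.1)):
    k=(A[:,2]>z0)&(A[:,2]<z1)&(x>.02)&(x<.2)&(abs(y)<.1); print(z0,'x',x[k].min(),x[k].max(),'y',np.percentile(y[k],[1,50,99]))
t=c-ex*.004
o=np.array([0,-.002])
plan((*(t+o),.13))
E
```

```text
1724 0.0945421502474566 ((506.7597961425781, -289.1442565917969), (33.70716094970703, 34.84223937988281), 17.37821388244629)
0.1 x 0.05010278618119771 0.15959093047425332 y [-0.01070386  0.03476715  0.03761196]
0.08 x 0.020000383607638377 0.15936139303806027 y [-0.02810779  0.01839435  0.0355483 ]
t 30.3 pos [ 0.5062 -0.3647  0.2149] ang x 93.78 zdir [-7.e-04  1.e-03 -1.e+00] F [ 0.3  0.6 -0.7] open 0.0001
(np.float64(0.5055503165795764), np.float64(-0.28733149392062507), 0.13) tool units [0.257 0.015 0.283] rows>= 1.9
```

Emit:
arm_command(rot=[[0, 0, -0.7], [0, 0, -0.7], [0, 0, 0], [0, 0, 0], [0, 0, 0], [0, 0, 0], [0, 0, 0], [0, 0, 0]], xyz=[[0, 0, 0], [0, 0, 0], [0.12, 0.037, 0], [0.127, 0.039, 0], [0, 0, 0], [0, 0, 0.14], [0, 0, 0.14], [0, 0, 0]], grip=[1, 1, 1, 1, 1, 1, 1, 1])

```text
clock: 31.3
tool_pos: [0.5029, -0.2852, 0.1276]
ee_rot: [-0.004, 0.589, 0.808, -0.0]
ft_force: [-0.1, 0.9, 0.3]
opening: 0.0
```

```bash
python3 - <<'E'
from h import *
plan((.5055,-.2868,.13),(.5055,-.2868,.094),(.5055,-.2868,.037))
s=snap('scene','s7.png')
im=cv2.imread('pics/s7.png'); cv2.imwrite('pics/s7c.png',cv2.resize(im[180:350,100:290],None,fx=3,fy=3,interpolation=cv2.INTER_CUBIC))
E
```

```text
t 31.3 pos [ 0.5029 -0.2852  0.1276] ang x 107.86 zdir [-0.0062  0.0042 -1.    ] F [-0.1  0.9  0.3] open 0.0
(0.5055, -0.2868, 0.13) tool units [-0.008  0.007 -0.008] rows>= 0.1
(0.5055, -0.2868, 0.094) tool units [-0.001  0.001  0.12 ] rows>= 0.6
(0.5055, -0.2868, 0.037) tool units [-0.001  0.001  0.19 ] rows>= 1.0
```

View pics/s7c.png

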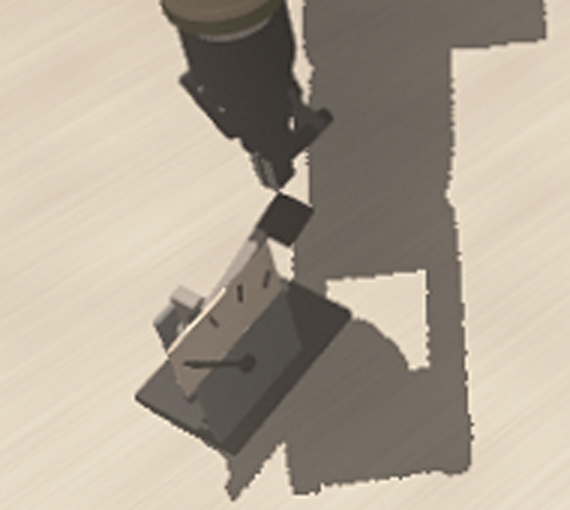

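The closed fingers hover over the black pad, and the gauge pointer is still at zero. Pressing the first stroke while watching force and height.

Emit:
arm_command(rot=[[0, 0, 0], [0, 0, 0], [0, 0, 0], [0, 0, 0], [0, 0, 0], [0, 0, 0], [0, 0, 0], [0, 0, 0], [0, 0, 0]], xyz=[[-0.008, 0.007, 0.05], [0, 0, 0.05], [0, 0, 0.05], [0, 0, 0.05], [0, 0, 0.05], [0, 0, 0.035], [0, 0, 0.02], [0, 0, 0], [0, 0, 0]], grip=[1, 1, 1, 1, 1, 1, 1, 1, 1])

```text
clock: 32.48
tool_pos: [0.5091, -0.2896, 0.0411]
ee_rot: [0.001, 0.589, 0.808, -0.0]
ft_force: [-2.3, 1.7, 11.4]
opening: -0.0002
```

```bash
python3 - <<'E'
from h import *
plan((.5055,-.2868,.035))
s=snap('scene','s8.png')
im=cv2.imread('pics/s8.png'); cv2.imwrite('pics/s8c.png',cv2.resize(im[180:350,100:290],None,fx=3,fy=3,interpolation=cv2.INTER_CUBIC))
E
```

```text
t 32.475 pos [ 0.5091 -0.2896  0.0411] ang x 107.83 zdir [ 0.0019 -0.0014 -1.    ] F [-2.3  1.7 11.4] open -0.0002
(0.5055, -0.2868, 0.035) tool units [ 0.012 -0.009  0.02 ] rows>= 0.1
```

View pics/s8c.png

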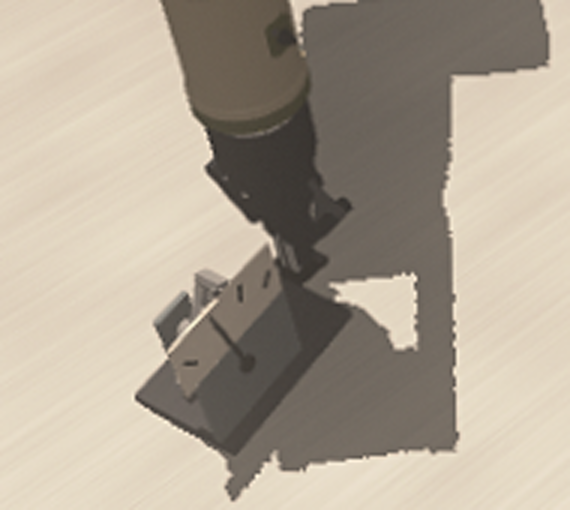

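The pad is nearly at its stop (TCP at 41 mm) and the pointer is close to the first mark. Pressing a little further.

Emit:
arm_command(rot=[[0, 0, 0], [0, 0, 0], [0, 0, 0]], xyz=[[0, 0, 0.015], [0, 0, 0.012], [0, 0, 0]], grip=[1, 1, 1])

```text
clock: 32.9
tool_pos: [0.5098, -0.2902, 0.0379]
ee_rot: [0.002, 0.589, 0.808, -0.0]
ft_force: [-19.4, 11.4, 49.8]
opening: 0.0002
```

```bash
python3 - <<'E'
from h import *
plan()
E
```

```text
t 32.9 pos [ 0.5098 -0.2902  0.0379] ang x 107.84 zdir [ 0.0026 -0.0026 -1.    ] F [-19.4  11.4  49.8] open 0.0002
```

It is on the stop (force rose to 50 N at 38 mm). Lifting off fully and waiting for the return.

Emit:
arm_command(rot=[[0, 0, 0], [0, 0, 0], [0, 0, 0], [0, 0, 0], [0, 0, 0], [0, 0, 0], [0, 0, 0], [0, 0, 0], [0, 0, 0], [0, 0, 0], [0, 0, 0], [0, 0, 0], [0, 0, 0], [0, 0, 0]], xyz=[[0, 0, -0.06], [0, 0, -0.07], [0, 0, -0.07], [0, 0, -0.07], [0, 0, 0], [0, 0, 0], [0, 0, 0], [0, 0, 0], [0, 0, 0], [0, 0, 0], [0, 0, 0], [0, 0, 0], [0, 0, 0], [0, 0, 0]], grip=[1, 1, 1, 1, 1, 1, 1, 1, 1, 1, 1, 1, 1, 1])

```text
clock: 34.65
tool_pos: [0.5082, -0.2888, 0.1128]
ee_rot: [0.0, 0.589, 0.808, 0.0]
ft_force: [-0.0, -0.0, 0.3]
opening: -0.0003
```

```bash
cat > chk.py <<'E'
from h import *
plan((.5055,-.2868,.1),(.5055,-.2868,.0365))
s=snap('scene','s9.png');A=cloud(s)
Z=A[...,2]; m=(Z>.03)&(Z<.12)&(abs(A[...,0]-.507)<.02)&(abs(A[...,1]+.285)<.03)
print('pad z?',m.sum(),np.percentile(A[m][:,2],[5,25,50,75,95]).round(3))
for p in pots(A,zlo=.03,ymax=230): print(*p)
im=cv2.imread('pics/s9.png')
cv2.imwrite('pics/s9c.png',cv2.resize(im[180:350,100:290],None,fx=3,fy=3,interpolation=cv2.INTER_CUBIC))
E
python3 chk.py
```

```text
t 34.65 pos [ 0.5082 -0.2888  0.1128] ang x 107.82 zdir [ 1.e-04 -0.e+00 -1.e+00] F [-0.  -0.   0.3] open -0.0003
(0.5055, -0.2868, 0.1) tool units [ 0.009 -0.006  0.043] rows>= 0.2
(0.5055, -0.2868, 0.0365) tool units [ 0.    -0.     0.212] rows>= 1.1
pad z? 207 [0.086 0.09  0.093 0.096 0.11 ]
361.0 130.0 142 0.0496 0.3956 0.4096 0.0452
327.0 160.0 143 0.0504 0.4371 0.2091 0.0231
369.0 177.0 249 0.0736 0.5831 0.2298 0.0213
346.0 195.0 530 0.0741 0.59 0.1301 0.0522
322.0 214.0 286 0.0736 0.5967 0.0339 0.0205
```

View pics/s9c.png

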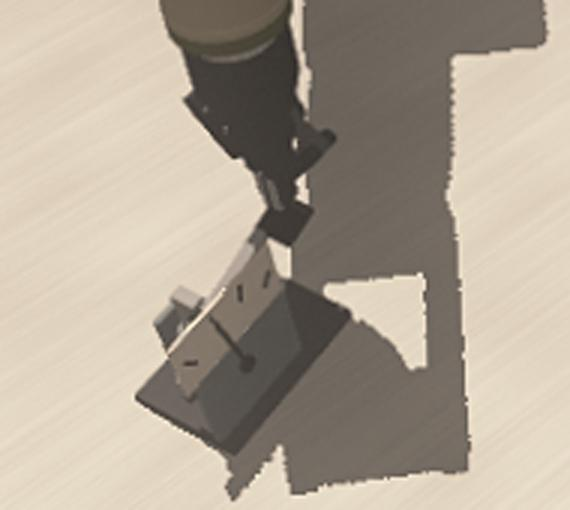

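The lever is back up and the gauge is on mark 1; the pots are undisturbed. Second stroke: down, hold, up, wait.

Emit:
arm_command(rot=[[0, 0, 0], [0, 0, 0], [0, 0, 0], [0, 0, 0], [0, 0, 0], [0, 0, 0], [0, 0, 0], [0, 0, 0], [0, 0, 0]], xyz=[[0, 0, 0.045], [0, 0, 0.05], [0, 0, 0.05], [0, 0, 0.05], [0, 0, 0.04], [0, 0, 0.02], [0, 0, 0.015], [0, 0, 0], [0, 0, 0]], grip=[1, 1, 1, 1, 1, 1, 1, 1, 1])

```text
clock: 35.83
tool_pos: [0.5095, -0.2899, 0.0377]
ee_rot: [0.001, 0.589, 0.808, -0.0]
ft_force: [-21.0, 12.9, 54.9]
opening: 0.0001
```

Emit:
arm_command(rot=[[0, 0, 0], [0, 0, 0], [0, 0, 0], [0, 0, 0], [0, 0, 0], [0, 0, 0], [0, 0, 0], [0, 0, 0], [0, 0, 0], [0, 0, 0], [0, 0, 0], [0, 0, 0], [0, 0, 0], [0, 0, 0]], xyz=[[0, 0, -0.06], [0, 0, -0.07], [0, 0, -0.07], [0, 0, -0.07], [0, 0, 0], [0, 0, 0], [0, 0, 0], [0, 0, 0], [0, 0, 0], [0, 0, 0], [0, 0, 0], [0, 0, 0], [0, 0, 0], [0, 0, 0]], grip=[1, 1, 1, 1, 1, 1, 1, 1, 1, 1, 1, 1, 1, 1])

```text
clock: 37.58
tool_pos: [0.5082, -0.2888, 0.1128]
ee_rot: [0.0, 0.589, 0.808, -0.0]
ft_force: [-0.5, 0.0, -0.6]
opening: -0.0003
```

```bash
python3 chk.py
```

```text
t 37.575 pos [ 0.5082 -0.2888  0.1128] ang x 107.83 zdir [ 0. -0. -1.] F [-0.5  0.  -0.6] open -0.0003
(0.5055, -0.2868, 0.1) tool units [ 0.009 -0.006  0.043] rows>= 0.2
(0.5055, -0.2868, 0.0365) tool units [ 0.    -0.     0.212] rows>= 1.1
pad z? 203 [0.086 0.09  0.093 0.095 0.1  ]
361.0 130.0 135 0.0505 0.3976 0.4082 0.0447
327.0 160.0 144 0.0504 0.4336 0.2077 0.0225
369.0 177.0 247 0.0739 0.5829 0.2285 0.0208
346.0 195.0 537 0.0739 0.5845 0.1317 0.0527
322.0 214.0 282 0.0737 0.5952 0.0328 0.0217
```

View pics/s9c.png

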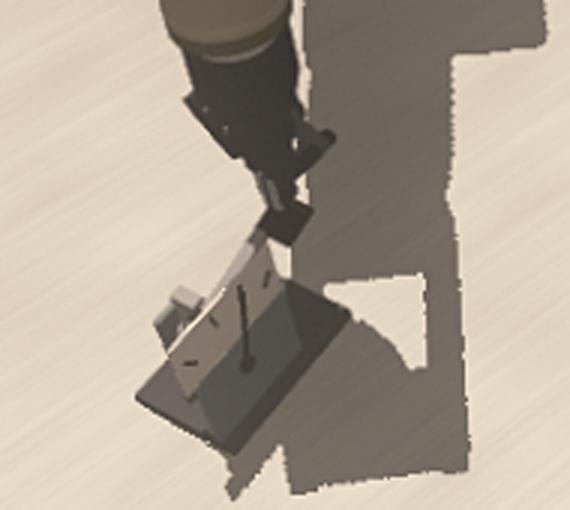

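The pointer is on the second mark and the lever is up. Third stroke, then lift well clear.

Emit:
arm_command(rot=[[0, 0, 0], [0, 0, 0], [0, 0, 0], [0, 0, 0], [0, 0, 0], [0, 0, 0], [0, 0, 0], [0, 0, 0], [0, 0, 0]], xyz=[[0, 0, 0.045], [0, 0, 0.05], [0, 0, 0.05], [0, 0, 0.05], [0, 0, 0.04], [0, 0, 0.02], [0, 0, 0.01], [0, 0, 0], [0, 0, 0]], grip=[1, 1, 1, 1, 1, 1, 1, 1, 1])

```text
clock: 38.75
tool_pos: [0.5093, -0.2898, 0.0379]
ee_rot: [0.001, 0.589, 0.808, -0.0]
ft_force: [-15.7, 11.1, 43.5]
opening: 0.0002
```

Emit:
arm_command(rot=[[0, 0, 0], [0, 0, 0], [0, 0, 0], [0, 0, 0], [0, 0, 0], [0, 0, 0], [0, 0, 0], [0, 0, 0], [0, 0, 0], [0, 0, 0], [0, 0, 0], [0, 0, 0], [0, 0, 0], [0, 0, 0], [0, 0, 0], [0, 0, 0]], xyz=[[0, 0, -0.06], [0, 0, -0.07], [0, 0, -0.07], [0, 0, -0.1], [0, 0, -0.15], [0, 0, -0.15], [0, 0, -0.1], [0, 0, 0], [0, 0, 0], [0, 0, 0], [0, 0, 0], [0, 0, 0], [0, 0, 0], [0, 0, 0], [0, 0, 0], [0, 0, 0]], grip=[1, 1, 1, 1, 1, 1, 1, 1, 1, 1, 1, 1, 1, 1, 1, 1])

```text
clock: 40.75
tool_pos: [0.5082, -0.2888, 0.2434]
ee_rot: [0.0, 0.589, 0.808, -0.0]
ft_force: [-0.2, -0.1, 0.5]
opening: 0.0002
```

```bash
python3 chk.py; python3 - <<'E'
import cv2
im=cv2.imread('pics/s9.png'); cv2.imwrite('pics/s10.png',cv2.resize(im[90:350,100:460],None,fx=2.2,fy=2.2,interpolation=cv2.INTER_CUBIC))
E
```

```text
t 40.75 pos [ 0.5082 -0.2888  0.2434] ang x 107.83 zdir [ 1.e-04 -1.e-04 -1.e+00] F [-0.2 -0.1  0.5] open 0.0002
(0.5055, -0.2868, 0.1) tool units [ 0.009 -0.007  0.478] rows>= 2.4
(0.5055, -0.2868, 0.0365) tool units [ 0.    -0.     0.212] rows>= 1.1
pad z? 227 [0.086 0.09  0.093 0.096 0.099]
361.0 130.0 140 0.0503 0.3979 0.4103 0.0442
327.0 160.0 142 0.0509 0.4354 0.2072 0.0219
369.0 177.0 249 0.0736 0.5838 0.2272 0.0225
346.0 195.0 535 0.0742 0.5851 0.1295 0.0526
322.0 214.0 283 0.074 0.5946 0.034 0.021
```

View pics/s10.png

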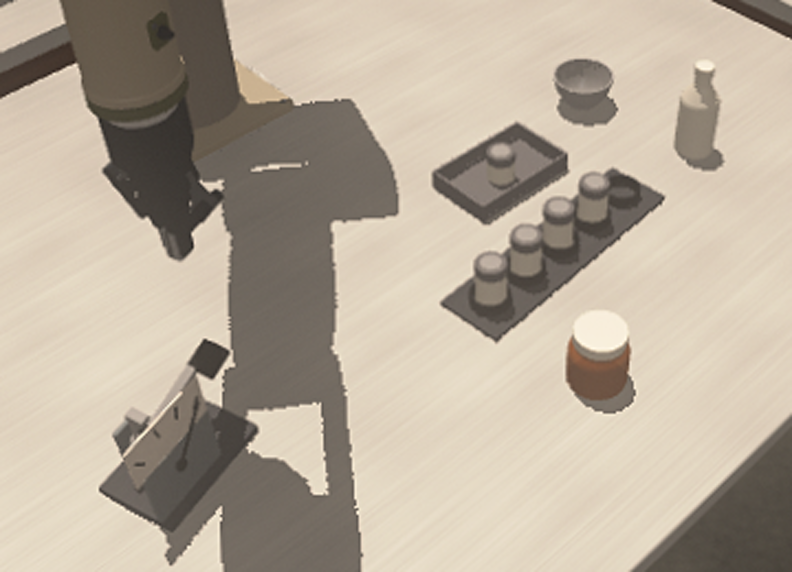

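The pointer is on the third mark, the lever is up, four pots stand in rings 0–3 and the short one is in the tray. One last numeric check from the top camera for any stray pot, then I'll hand in.

```bash
python3 - <<'E'
from h import *
A=cloud(snap('top')); Z=A[...,2]
m=((Z>.025)&(Z<.09)&(A[...,0]>-.2)&(A[...,0]<.9)&(abs(A[...,1])<.6)).astype(np.uint8)
n,l,st,c=cv2.connectedComponentsWithStats(m)
for i in range(1,n):
    if st[i,4]>40: print(c[i].round(),st[i,4],np.median(A[l==i],0).round(3))
ctrl.sign_off()
E
```

```text
[312. 154.] 363 [0.753 0.042 0.08 ]
[314. 203.] 133 [0.593 0.034 0.073]
[193. 208.] 110 [0.571 0.429 0.063]
[275. 206.] 131 [0.582 0.161 0.073]
[294. 204.] 130 [0.589 0.099 0.073]
[255. 206.] 136 [0.581 0.227 0.073]
[422. 227.] 49 [ 0.52  -0.327  0.043]
[250. 247.] 119 [0.468 0.266 0.029]
[260. 250.] 113 [0.436 0.209 0.049]
[194. 262.] 266 [0.391 0.435 0.045]
[321. 368.] 237 [0.063 0.004 0.057]
the job is handed in; nothing more can be done
```

The job is done and handed in, at about 41 s on the robot's clock.

- **Pots:** four full-height pots stand upright in rings 0–3, and the only short pot found is in the discard tray. The last measurements put the lids at about 73 mm (72 mm expected) and each pot within about 2 mm of its ring centre.
- **Pump:** the lever went to its stop three times (finger tips at about 38 mm, 44–55 N each time) and came fully back up after each stroke. The gauge pointer stopped on marks 1, 2 and 3 in turn.
- **Bystanders:** the bottle, jar and bowl were not touched. A final top-camera scan showed no stray pots.
- **Disagreements:** the cameras differed by 2–3 mm in y. I placed each pot by its displacement from pot to ring in a single camera, and none met resistance going in. The first press stopped slightly short of the stop, so I pressed further before releasing it; the gauge counted it as one stroke.

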